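# Close the icing keg to the first click of the lid wrench

### The job

The lid of the icing keg standing in the holder is only loosely on. Set the click lid wrench from the wooden board down over the lid's lugs, turn its lever clockwise (seen from above) until it clicks and stop at that first click, because forcing the lever on past the click overtightens the lid; then lift the wrench off and lay it flat back on the wooden board. Do not knock the shaker, the jar or the biscuit tin.

Things in the scene. Friction and masses are not known exactly. Their poses are not given: they have to be found in the camera images.
- keg: White keg, 104 mm across, shoulder 104 mm high, gripped in a grey one-hand holder fixed to the worktop. Origin: under its centre, on the worktop; z up. The holder's base is 144 mm across; its two jaws (along the y axis) reach 70 mm out and 68 mm up, and a clamp knob reaches 100 mm out along +y at height 45 mm. It cannot move or turn.
- lid_top (a point): Centre of the top of the keg's white screw lid, 130 mm above the worktop; z up. Disc 64 mm across, 22 mm high, with six upright lugs round its side, 60 degrees apart, each 14 mm wide, reaching 38 mm from the axis, their tops 2 mm below the lid's top. x points along the middle of a gap between two lugs; the other gaps are every 60 degrees. The axes turn with the lid.
- lid (a joint): Turn of the lid on its thread, rad: 0 is home on its seal, where it stops. It starts between -0.85 and -0.3 and grows as the lid turns clockwise seen from above. The thread drags at only about 0.15 N m before home; the lid stays where it is left.
- overturn (a joint): How far the lid has been forced past home, rad: 0 at the start and after a proper closing. It grows, and never comes back, only above about 1.7 N m, twice the wrench's click.
- wrench_socket (a point): Click lid wrench: on the axis of its aluminium cup head (98 mm across, 24 mm high, open below, bore 84 mm), at the socket's ceiling 18 mm above the head's underside, which rests on the lid's top. z up, x along the lever before a click. Three full-depth teeth, 9 mm wide, stand in to 35 mm from the axis: one below the lever, the others 120 degrees to either side.
- wrench: The whole wrench, 200 mm long, about 0.3 kg; origin on the head's axis at its underside, axes as wrench_socket. It drops on when the lever points along any of the lid's six gaps (within about 10 degrees) and the axes agree within 3 mm. Dark clutch housing on top, 60 mm across, 37 mm above the underside. It balances about 20 mm from the axis: it rests level on lid or board.
- wrench_grip (a point): Point on the wrench's one straight black lever, 66 mm from the head's axis, half-way up, 24 mm above the head's underside: a place to grip it from above. The lever's bar, 22 mm wide and 22 mm high, runs from 52 to 150 mm from the axis, 13 to 35 mm above the head's underside. x points outward along it, z up.
- wrench_lever (a joint): Angle by which the lever has broken over clockwise against the head, rad. Held at 0 up to the set torque, 0.8 N m; there the clutch clicks and the lever swings on with falling resistance, about 0.2 N m at 0.25, where it meets a solid stop; forcing it on there overtightens the lid. Let go, it springs back to 0. It has clicked once past 0.08.
- board_top (a point): Centre of the top of the wooden board, fixed to the worktop: 240 mm along its x, 300 mm along its y, 15 mm thick. The wrench lies on it at the start.
- shaker_center (a point): Middle of a steel flour shaker, an upright cylinder 74 mm across, 150 mm high, 0.45 kg, loose, near the keg in the way of the lever. Bystander.
- jar_center (a point): Middle of an amber storage jar with a smooth round lid, 84 mm across, 150 mm high, 0.6 kg, loose, near the keg in the way of the lever. Bystander.
- tin_center (a point): Middle of a flat steel biscuit tin, 73 mm along its x, 123 mm along its y, 50 mm high, 0.35 kg, loose, near the board. Bystander.

How it is judged:
On the way, in this order (a step that is already met when the one before it is completed fails the run):
1. the wrench is seated down over the lid's lugs (horizontal distance between wrench_socket and lid_top below 0.009 m and z of wrench_socket in the frame of lid_top below 0.006 m and angle between wrench_socket's own z axis and vertical below 0.15 rad), for 0.2 s.
2. with the wrench seated and the lid home, the lever clicks over (all of step 1 and value of joint lid above -0.05 rad and value of joint wrench_lever above 0.08 rad), for 0.05 s.
At the end, for the whole second after the job is handed in: The lid is home (within 0.05 rad) and not forced past home (under 0.04 rad); the wrench lies flat (within 0.1 rad) and still on the wooden board, socket down, its head's axis over the board (within 110 mm of the centre along x, 140 mm along y) (value of joint lid above -0.05 rad and value of joint overturn below 0.04 rad and x of wrench_socket in the frame of board_top between -0.11 and 0.11 m and y of wrench_socket in the frame of board_top between -0.14 and 0.14 m and z of wrench_socket in the frame of board_top between 0.013 and 0.023 m and angle between wrench_socket's own z axis and vertical below 0.1 rad and linear speed of wrench below 0.02 m/s); the robot touches nothing.
It fails at once if the lid is overtightened: the lever is forced on past the click (value of joint overturn above 0.04 rad).
It fails at once if the wrench is dropped (falls free by more than about 25 mm) (linear speed of wrench above 0.7 m/s and contact force between the fingers and wrench below 0.5 N).
It fails at once if the shaker is shifted by more than 20 mm or tipped (distance of shaker_center from where it was at the start of the episode above 0.02 m or angle between shaker_center's own z axis and vertical above 0.3 rad).
It fails at once if the jar is shifted by more than 20 mm or tipped (distance of jar_center from where it was at the start of the episode above 0.02 m or angle between jar_center's own z axis and vertical above 0.3 rad).
It fails at once if the tin is shifted by more than 20 mm or tipped (distance of tin_center from where it was at the start of the episode above 0.02 m or angle between tin_center's own z axis and vertical above 0.3 rad).
It also fails if it takes over 67 s, if anything falls off the work surface, if the arm or the gripper's body presses on something with over 40 N, if the wrist force passes 120 N, or if a joint passes its speed limit or range.

### The arm

A 6-joint arm with a two-finger parallel gripper is mounted at the origin on the work surface. World frame = base frame: x ahead of the robot, y to its left, z up, the work surface at z = 0. Lengths are in m, angles in rad, forces in N, time in s.
With the tool pointing down it reaches from about 0.3 to 0.75 m from the base axis. Payload 8.5 kg.
Tool frame: the origin (TCP) lies on the centre line of the jaws, within the pads' length; the fingertips stand 19 mm ahead of it and the grasp point (between the pads) is the TCP; z points along the fingers, y is the line along which they close (so a half turn about z gives the same grasp; the last joint's range is limited). The gripper opens to 85 mm and grips with 20 to 120 N. Pads are 22 mm wide; open, the fingers measure 114 mm over their backs; the gripper's body (76 mm by 85 mm) begins 54 mm behind the grasp point. The pads swing forward as they close: fully open they stand 13 mm farther back than shut.
Start: joints at [0.902, 0.381, 1.297, -0, 1.464, -0.215], TCP at [0.241, 0.494, 0.25] pointing down, gripper open.
Joint ranges: [-3.11, 3.11], [-0.89, 2.33], [0.22, 2.48], [-1.42, 4.56], [0.17, 2.85], [-2.88, 2.88]. Speed limits (rad/s): [2.39, 2.39, 3.14, 3.14, 3.14, 3.14].

### API

Orientations are given as a unit quaternion [w, x, y, z].
In Python, from bench import sensors, grab_frame, camera_info, bot gives the robot as it stands.
- The arm moves only by the shell command python3 -m handwheel 'ROWS' [OPENING] [FORCE]. ROWS is JSON, a list of rows, each a list of 2 entries, a list of its own where there are three numbers: the shift along the tool's x, y, z scaled (see below), then the turn, a rotation vector about the tool's x, y, z scaled (see below). In form: [[[dx, dy, dz], [rx, ry, rz]], ...]. A call has 1 to 20 rows; each row is the pose to reach, as a shift and turn from the pose commanded when the call began, along the tool's axes at that moment; what a row does not reach only later rows make up. The controller multiplies each number of a shift by 50 cm and each number of a turn by 30 degrees. A row lasts 1/10 s, in which the tool goes at most 50 mm and 8.59 degrees, less where a joint would pass 70% of its speed; a pose out of reach is approached as far as the arm can. A call with a number of a shift or a turn outside -1 to 1 is refused whole. A call with a gripper value outside its range is refused whole. OPENING is the finger opening in mm, from 0 to 85.4, set as the call begins (- or left out, the last holds). The fingers move at their own pace and stop on an object; FORCE is the grip in N (left out, the last holds). Time passes only in rows, so rows that repeat a pose let the fingers close. It gives the time, the measured TCP pose, the force, the opening and the grip force at its end, in the units of the state.
- sensors.get_obs(): the state, without advancing time (a new reading comes with each control period).
- grab_frame(name): name is "scene" or "top"; returns (picture, depth): 400x640x3 uint8, blue, green, red; 400x640 float32, m along the optical axis (not along the pixel's ray), 0 where there is no reading.
- camera_info(name): a dict with "vfov" (degrees; the focal length in pixels is half the picture's height over the tangent of half this angle, whatever the lens; pixels are square), "cx", "cy" (the principal point, pixels), "R" (3x3) and "t" (3): a world point X has camera coordinates R X + t. Camera axes: x right, y down, z forward; pixel columns grow to the right and rows downward; lengths in m; the calibration is good to about 2 mm. A picture is of the moment at which its call begins. camera_info takes no time and is no camera call.
- bot.hand_in(): hands the job in; it is judged then, once.
The state is a dict: "t": time; "joint_pos": joint angles; "qd": joint speeds; "joint_torque": joint torques, N m; "ee_pos": TCP position; "eef_rot": TCP orientation; "ft_force": force on the tool from outside, world axes, zero at the start; "moment": the same for the moment, N m; "width": finger opening in m; "grip_force": force on a finger pad.
Only numpy, scipy, OpenCV 4.12 (cv2) and the standard library are available. Lean on these libraries where they do the work, as an engineer would, in place of code of your own. Each camera call takes 0.05 s, during which the arm holds its last target. There are 200 camera calls.

## Working session

There is one attempt and no reset: what is moved stays moved. The work goes in short steps, Python scripts to look and compute and a shell command to move; the robot and the scene stay as the last step left them, time stands still between calls to the robot, and variables do not carry over. Pictures are saved under pics/ and viewed, at most 10 in all, crops included, and the job is handed in when it is done.

```bash
mkdir -p pics; ls; python3 - <<'E'
from bench import sensors, grab_frame, camera_info, bot
import cv2
for n in ["scene","top"]:
    p,d=grab_frame(n); cv2.imwrite(f"pics/{n}0.png",p)
    c=camera_info(n); print(n,c)
o=sensors.get_obs(); print(o)
E
```

```text
pics
scene {'vfov': 46.591691080075215, 'cx': 305.4197463029189, 'cy': 197.61703048372675, 'R': array([[ 6.37499107e-01,  7.70450868e-01, -5.90787397e-04],
       [ 5.43831767e-01, -4.50529113e-01, -7.08004610e-01],
       [-5.45748933e-01,  4.51031018e-01, -7.06207564e-01]]), 't': array([-0.35107559, -0.2444278 ,  1.41198465])}
top {'vfov': 55.9979631736445, 'cx': 321.51806247178445, 'cy': 198.79650535223317, 'R': array([[-0.01146127, -0.99974067, -0.01967818],
       [-0.98229927,  0.01493662, -0.18672183],
       [ 0.18696733,  0.01718979, -0.98221572]]), 't': array([0.01778412, 0.54503215, 1.12805589])}
{'t': 0.1, 'joint_pos': array([ 9.01729274e-01,  3.81152352e-01,  1.29815316e+00,  4.85564911e-06,
        1.46361112e+00, -2.15242220e-01]), 'qd': array([ 9.05031961e-05, -1.42279835e-03, -2.98116772e-03, -2.19477158e-03,
        4.05799175e-04,  1.05190109e-03]), 'joint_torque': array([ 3.79822493e-03, -4.49220085e+01, -2.31655884e+01, -2.12886125e-04,
        3.71686940e-03, -2.17302409e-05]), 'ee_pos': array([0.24094746, 0.49415284, 0.24977149]), 'eef_rot': array([-2.85438384e-04,  2.24970370e-01,  9.74365380e-01, -5.97293317e-04]), 'ft_force': array([ 0.28411407, -0.09820245,  0.15336143]), 'moment': array([ 0.04843364, -0.0168658 , -0.01970031]), 'grip_force': 0.0, 'width': 0.08566821874321243}
```

View pics/scene0.png

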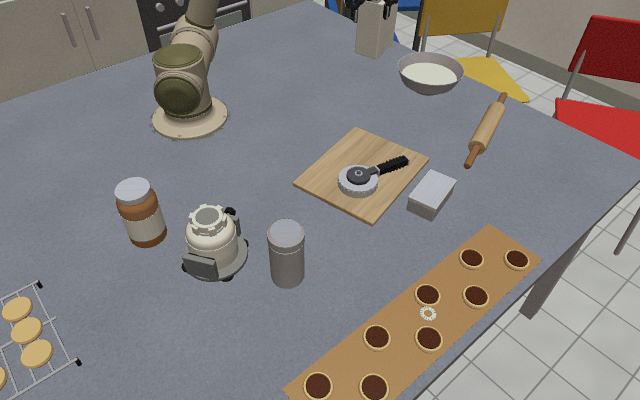

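View pics/top0.png

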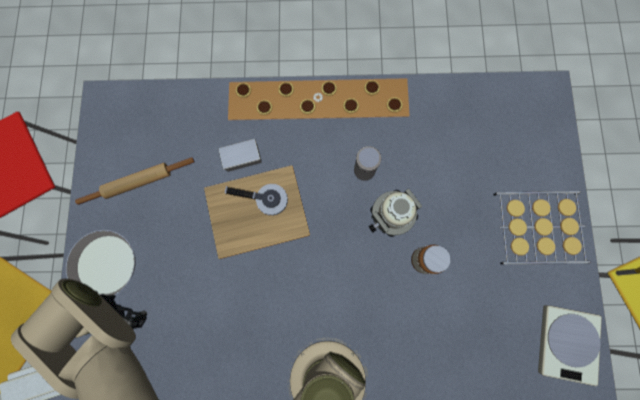

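Shown: wrench head in the top view at (271,199) with its lever tip at (228,191), keg lid at (400,206), shaker (368,158), jar (432,260), tin (240,154). In the scene view the lid is at (209,219) and the head at (358,180). Next, a metric measurement.

```bash
cat > h.py <<'E'
import numpy as np, cv2
from bench import sensors, grab_frame, camera_info, bot
def cam(n):
    c=camera_info(n); f=200/np.tan(np.radians(c["vfov"]/2))
    return np.array([[f,0,c["cx"]],[0,f,c["cy"]],[0,0,1]]),np.array(c["R"]),np.array(c["t"])
def cloud(n,d):
    K,R,t=cam(n); v,u=np.mgrid[:400,:640]
    P=np.stack([u,v,np.ones_like(u)],-1)@np.linalg.inv(K).T*d[...,None]
    X=(P-t)@R; X[d<=0]=np.nan; return X
def ortho(n,p,cx,cy,z,half,N=400):
    "image on plane z; picture up = +x, left = +y"
    K,R,t=cam(n); i,j=np.mgrid[:N,:N]; s=2*half/N
    X=np.stack([cx+half-s*i,cy+half-s*j,np.full_like(i,z,dtype=float)],-1)
    q=(X@R.T+t)@K.T; q=(q[...,:2]/q[...,2:]).astype(np.float32)
    return cv2.remap(p,q[...,0],q[...,1],cv2.INTER_CUBIC)
def fitcirc(xy):
    A=np.c_[2*xy,np.ones(len(xy))]; s=np.linalg.lstsq(A,(xy**2).sum(1),rcond=None)[0]
    return s[:2],np.sqrt(s[2]+s[:2]@s[:2])
E
python3 - <<'E'
from h import *
F={n:grab_frame(n) for n in("top","scene")}
np.savez("f0.npz",**{n+"p":F[n][0] for n in F},**{n+"d":F[n][1] for n in F})
C={n:cloud(n,F[n][1]) for n in F}
for name,u,v,zlo,zhi,r in [("lid",400,206,.122,.14,.05),("shaker",368,158,.143,.16,.06),("jar",432,260,.143,.16,.07),("tin",240,154,.042,.06,.1),("housing",271,199,.046,.06,.05),("head",271,199,.032,.045,.06),("board",258,225,.008,.022,.25)]:
    c=C["top"][v,u]; print(name,c.round(3))
    for n in C:
        X=C[n].reshape(-1,3); X=X[(np.hypot(*(X[:,:2]-c[:2]).T)<r)&(X[:,2]>zlo)&(X[:,2]<zhi)]
        if len(X)<4: print(n,len(X)); continue
        (mx,my),(w,h),a=cv2.minAreaRect(X[:,:2].astype(np.float32)*1000)
        print("  ",n,len(X),"rect",round(mx),round(my),round(w),round(h),round(a,1),"z",X[:,2].mean().round(4),"circ",*cv2.minEnclosingCircle(X[:,:2].astype(np.float32)*1000))
def row(a,z,h): return np.hstack([ortho("top",F["top"][0],*a,z,h),ortho("scene",F["scene"][0],*a,z,h)])
l=C["top"][206,400]; w=C["top"][197,262]
im=np.vstack([row(l[:2],.128,.06),row(w[:2],.05,.12)]); print(l,w)
cv2.imwrite("pics/o.png",cv2.resize(im,(600,600)))
E
```

```text
lid [ 0.505 -0.218  0.133]
   top 444 rect 506 -221 73 71 43.6 z 0.13 circ (505.6348876953125, -220.88604736328125) 38.20482635498047
   scene 748 rect 505 -221 71 77 14.0 z 0.1298 circ (503.5801086425781, -220.4999237060547) 39.75286865234375
shaker [ 0.646 -0.129  0.148]
   top 410 rect 650 -129 65 69 19.2 z 0.1485 circ (649.0694580078125, -129.79464721679688) 35.49259948730469
   scene 761 rect 649 -131 68 69 83.1 z 0.1482 circ (650.1304931640625, -132.26275634765625) 36.49433135986328
jar [ 0.349 -0.295  0.151]
   top 553 rect 355 -308 72 70 18.0 z 0.15 circ (354.0052490234375, -307.9053039550781) 36.548343658447266
   scene 733 rect 353 -309 73 71 4.7 z 0.1499 circ (352.3785705566406, -308.5062255859375) 38.22134017944336
tin [0.698 0.273 0.047]
   top 830 rect 700 277 74 123 14.0 z 0.0501 circ (698.9976806640625, 276.61297607421875) 68.5091781616211
   scene 1141 rect 699 276 73 127 14.3 z 0.0501 circ (698.7916259765625, 275.513427734375) 70.16064453125
housing [0.547 0.169 0.052]
   top 310 rect 556 177 72 58 51.0 z 0.0521 circ (555.32763671875, 179.06781005859375) 38.28627014160156
   scene 378 rect 548 177 59 75 17.6 z 0.0522 circ (550.0336303710938, 178.8916015625) 38.9359130859375
head [0.547 0.169 0.052]
   top 440 rect 550 170 95 99 75.2 z 0.0387 circ (551.56494140625, 171.0418701171875) 50.77859878540039
   scene 556 rect 550 170 101 102 32.5 z 0.0389 circ (552.28173828125, 173.05227661132812) 54.30712890625
board [0.47  0.215 0.018]
   top 5771 rect 527 227 319 344 27.2 z 0.015 circ (516.7595825195312, 231.32017517089844) 195.07418823242188
   scene 5758 rect 553 234 317 305 14.3 z 0.0154 circ (524.0084228515625, 227.09385681152344) 195.4574432373047
[ 0.50506585 -0.217719    0.132899  ] [0.55361752 0.19768538 0.05258195]
```

View pics/o.png

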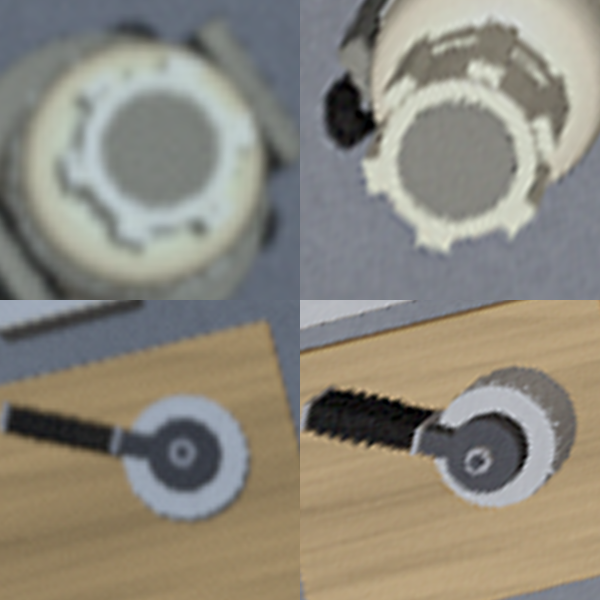

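The rectified views show lugs near 42°+60k around the lid centre (465,160), so the gaps are near 12°+60k. The lever points at about 78°, with the head near (0.551,0.171). I'll refine these and work out the approach.

```bash
python3 - <<'E'
from h import *
from scipy.optimize import minimize_scalar,minimize
f=np.load("f0.npz")
# lid: model fit of template (disc + 6 lugs) to points z>.124
for n in("top","scene"):
    X=cloud(n,f[n+"d"]).reshape(-1,3)
    L=X[(np.hypot(X[:,0]-.505,X[:,1]+.221)<.05)&(X[:,2]>.122)&(X[:,2]<.14)]
    r0=np.hypot(L[:,0]-.505,L[:,1]+.2205);a=np.degrees(np.arctan2(L[:,1]+.2205,L[:,0]-.505)); k=r0>.0335
    print("lid",n,k.sum(),"lug angle mod60",(np.degrees(np.angle(np.exp(6j*np.radians(a[k])).mean()))/6)%60,abs(np.exp(6j*np.radians(a[k])).mean()),"centre med",cv2.minAreaRect((L[r0<.034][:,:2]*1000).astype(np.float32))[0])
    B=X[(abs(X[:,2]-.050)<.006)&(np.hypot(X[:,0]-.551,X[:,1]-.171)<.16)&(np.hypot(X[:,0]-.551,X[:,1]-.171)>.07)&(X[:,1]<.34)&(np.hypot(X[:,0]-.699,X[:,1]-.276)>.075)]
    vx,vy,x,y=cv2.fitLine((B[:,:2]*1000).astype(np.float32),cv2.DIST_HUBER,0,.1,.1).ravel(); 
    d=np.array([vx,vy])*np.sign(vy); off=d[0]*(171-y)-d[1]*(551-x)
    print("lever",n,len(B),"z",B[:,2].mean(),"ang",np.degrees(np.arctan2(d[1],d[0])),"head offset from line mm",off,"tip",((B[:,:2]*1000-[551,171])@d).max())
    Bd=X[abs(X[:,2]-.0152)<.004]; Bd=Bd[(np.hypot(Bd[:,0]-.51,Bd[:,1]-.22)<.2)]
# head outline from images: light-grey disc in ortho plane z=.039 (head top rim)
for n in("top","scene"):
    o=ortho(n,f[n+"p"],.551,.171,.039,.08); hsv=cv2.cvtColor(o,cv2.COLOR_BGR2HSV)
    m=((hsv[...,1]<45)&(hsv[...,2]>140)).astype(np.uint8); c=max(cv2.findContours(m,0,1)[0],key=cv2.contourArea)
    (u,v),r=cv2.minEnclosingCircle(c); print(n,"head",.551+.08-v*.0004,.171+.08-u*.0004,r*.4)
    o=ortho(n,f[n+"p"],.505,-.2205,.130,.05); hsv=cv2.cvtColor(o,cv2.COLOR_BGR2HSV)
    g=cv2.GaussianBlur(o,(0,0),3); c=cv2.HoughCircles(g[...,0],cv2.HOUGH_GRADIENT,1,50,param1=60,param2=20,minRadius=70,maxRadius=145)
    print("lidcirc",[(.555-v*.00025,-.1705-u*.00025,r*.25) for u,v,r in (c[0][:3] if c is not None else [])])
E
```

```text
lid top 52 lug angle mod60 43.425137729930675 0.7313888172886416 centre med (504.8673400878906, -220.49313354492188)
lever top 171 z 0.05019671153908794 ang 77.65773 head offset from line mm -0.6818485 tip 149.29227385271392
lid scene 112 lug angle mod60 42.95701900755239 0.696293808497195 centre med (504.78607177734375, -221.40017700195312)
lever scene 213 z 0.04990922974295572 ang 79.58108 head offset from line mm 4.8291397 tip 150.06554740665152
top head 0.5505305297851563 0.17135947265625 51.703527832031256
lidcirc []
scene head 0.54881474609375 0.16904852294921874 52.781262207031254
lidcirc [(np.float32(0.50287503), np.float32(-0.221125), np.float32(24.0)), (np.float32(0.526625), np.float32(-0.233625), np.float32(32.025))]
```

```bash
python3 -m handwheel '[[[-0.81,-0.183,0.24],[0,0,1]],[[-0.81,-0.183,0.24],[0,0,1]],[[-0.81,-0.183,0.24],[0,0,1]],[[-0.81,-0.183,0.24],[0,0,1]],[[-0.81,-0.183,0.24],[0,0,1]],[[-0.81,-0.183,0.24],[0,0,1]],[[-0.81,-0.183,0.24],[0,0,1]],[[-0.81,-0.183,0.24],[0,0,1]],[[-0.81,-0.183,0.24],[0,0,1]],[[-0.81,-0.183,0.24],[0,0,1]],[[-0.81,-0.183,0.24],[0,0,1]]]' 60 30
python3 -m handwheel '[[[0,0,0],[0,0,1]],[[0,0,0],[0,0,1]],[[0,0,0],[0,0,1]],[[0,0,0],[0,0,1]]]'
python3 -m handwheel '[[[0,0,0],[0,0,0.533]],[[0,0,0],[0,0,0.533]],[[0,0,0],[0,0,0.533]],[[0,0,0],[0,0,0.533]]]'
cat >> h.py <<'E'
def pose():
    o=sensors.get_obs(); w,x,y,z=o["eef_rot"]; from scipy.spatial.transform import Rotation as Ro
    return o,Ro.from_quat([x,y,z,w]).as_matrix(),o["ee_pos"]
def go(tx,ty,tz,yaw):
    "shift in tool axes/0.5 and turn about tool z/30deg to reach TCP target with tool x at yaw (deg)"
    o,R,p=pose(); now=np.degrees(np.arctan2(R[1,0],R[0,0]))
    print("t",o["t"],"p",p.round(4),"yaw",now.round(2),"tilt",R[2].round(3),"-> shift",(R.T@(np.array([tx,ty,tz])-p)/.5).round(4),"rz",round((now-yaw)/30,4),"w",o["width"],o["ft_force"].round(1))
E
python3 -c "
from h import *
go(.5647,.2346,.039,78)"
```

```text
t: 1.3
ee_pos: [0.5649, 0.2342, 0.1298]
eef_rot: [-0.001, 0.47, 0.883, -0.0]
ft_force: [-0.6, -0.6, 0.5]
width: 0.06
grip_force: 0.0
t: 1.7
ee_pos: [0.5639, 0.2359, 0.131]
eef_rot: [0.0, 0.683, 0.73, 0.0]
ft_force: [-0.1, 0.2, -0.5]
width: 0.0598
grip_force: 0.0
t: 2.1
ee_pos: [0.5644, 0.2354, 0.1307]
eef_rot: [0.0, 0.776, 0.631, 0.0]
ft_force: [0.3, -0.5, -0.0]
width: 0.0604
grip_force: 0.0
t 2.1 p [0.5644 0.2354 0.1307] yaw 78.28 tilt [ 0.  0. -1.] -> shift [-0.0014  0.0009  0.1835] rz 0.0093 w 0.06035224771686018 [ 0.3 -0.5 -0. ]
```

```bash
python3 -m handwheel '[[[-0.001,0,0.08],[0,0,0]],[[-0.001,0,0.14],[0,0,0]],[[-0.001,0,0.175],[0,0,0]],[[-0.001,0,0.183],[0,0,0]],[[-0.001,0,0.183],[0,0,0]],[[-0.001,0,0.183],[0,0,0]]]'
python3 -m handwheel '[[[0,0,0],[0,0,0]],[[0,0,0],[0,0,0]],[[0,0,0],[0,0,0]],[[0,0,0],[0,0,0]],[[0,0,0],[0,0,0]],[[0,0,0],[0,0,0]],[[0,0,0],[0,0,0]],[[0,0,0],[0,0,0]],[[0,0,0],[0,0,0]],[[0,0,0],[0,0,0]]]' 10 100
python3 -c "
from h import *
go(.5647,.2346,.039,78)
X=cloud('top',grab_frame('top')[1]).reshape(-1,3)
"
```

```text
t: 2.7
ee_pos: [0.5654, 0.2343, 0.0401]
eef_rot: [0.0, 0.777, 0.63, 0.001]
ft_force: [0.0, 0.1, 0.0]
width: 0.06
grip_force: 0.0
t: 3.7
ee_pos: [0.5649, 0.2341, 0.0397]
eef_rot: [0.0, 0.777, 0.63, 0.0]
ft_force: [-2.0, -1.2, 5.7]
width: 0.0208
grip_force: 97.3
t 3.7 p [0.5649 0.2341 0.0397] yaw 78.03 tilt [ 0.     0.001 -1.   ] -> shift [ 0.0008 -0.0006  0.0014] rz 0.0009 w 0.020752916374429723 [-2.  -1.2  5.7]
```

```bash
python3 -m handwheel '[[[0,0,-0.02],[0,0,0]],[[0,0,-0.06],[0,0,0]],[[0,0,-0.12],[0,0,0]],[[0,0,-0.19],[0,0,0]],[[0,0,-0.26],[0,0,0]],[[0,0,-0.33],[0,0,0]],[[0,0,-0.39],[0,0,0]],[[0,0,-0.42],[0,0,0]],[[0,0,-0.42],[0,0,0]],[[0,0,-0.42],[0,0,0]]]' 10 120
cat >> h.py <<'E'
def head(save=None):
    "held head: centre along tool x / y, tilt, from both depth pictures"
    o,R,p=pose(); out=[]
    for n in("top","scene"):
        im,d=grab_frame(n); X=cloud(n,d).reshape(-1,3); q=(X-p)@R  # tool coords
        m=(q[:,0]<-.03)&(q[:,0]>-.13)&(abs(q[:,1])<.06)&(abs(q[:,2])<.03)
        rim=q[m&(abs(q[:,2])<.008)&(np.hypot(q[:,0]+.066,q[:,1])<.056)&(np.hypot(q[:,0]+.066,q[:,1])>.033)]
        hs=q[m&(q[:,2]<-.009)&(np.hypot(q[:,0]+.066,q[:,1])<.036)]
        pl=np.linalg.lstsq(np.c_[rim[:,:2],np.ones(len(rim))],rim[:,2],rcond=None)[0] if len(rim)>20 else None
        (u,v),r=cv2.minEnclosingCircle((rim[:,:2]*1000).astype(np.float32))
        print(n,len(rim),len(hs),"head in tool mm",round(u,1),round(v,1),"r",round(r,1),"rim z mm",(np.median(rim[:,2])*1000).round(1),"housing z",(np.median(hs[:,2])*1000).round(1) if len(hs) else None,"plane slope",None if pl is None else pl[:2].round(3))
        if save: cv2.imwrite(f"pics/{save}_{n}.png",im)
E
python3 -c "
from h import *
go(.461,-.172,.25,133); head()"
```

```text
t: 4.75
ee_pos: [0.5645, 0.2339, 0.2481]
eef_rot: [-0.0, 0.777, 0.629, -0.001]
ft_force: [-0.2, 1.3, -4.0]
width: 0.0203
grip_force: 117.6
t 4.75 p [0.5645 0.2339 0.2481] yaw 78.01 tilt [-0.    -0.001 -1.   ] -> shift [-0.8372 -0.0337 -0.0034] rz -1.8331 w 0.02028614377193001 [-0.2  1.3 -4. ]
top 469 388 head in tool mm -65.2 0.3 r 50.6 rim z mm 1.2 housing z -12.3 plane slope [-0.005 -0.01 ]
scene 466 357 head in tool mm -66.2 -0.3 r 52.4 rim z mm 1.6 housing z -12.0 plane slope [-0.026  0.022]
```

```bash
python3 -m handwheel '[[[-0.05,0,0],[0,0,-0.1]],[[-0.12,0,0],[0,0,-0.2]],[[-0.2,-0.01,0],[0,0,-0.3]],[[-0.3,-0.01,0],[0,0,-0.45]],[[-0.4,-0.015,0],[0,0,-0.6]],[[-0.5,-0.02,0],[0,0,-0.75]],[[-0.6,-0.025,0],[0,0,-0.9]],[[-0.7,-0.03,0],[0,0,-1]],[[-0.78,-0.034,0],[0,0,-1]],[[-0.82,-0.034,0],[0,0,-1]],[[-0.837,-0.034,0],[0,0,-1]],[[-0.837,-0.034,0],[0,0,-1]]]'
python3 -m handwheel '[[[0,0,0],[0,0,-0.2]],[[0,0,0],[0,0,-0.4]],[[0,0,0],[0,0,-0.6]],[[0,0,0],[0,0,-0.75]],[[0,0,0],[0,0,-0.833]],[[0,0,0],[0,0,-0.833]],[[0,0,0],[0,0,-0.833]]]'
python3 -c "
from h import *
go(.4602,-.1729,.25,133); head('k')"
```

```text
t: 6.05
ee_pos: [0.461, -0.1721, 0.2481]
eef_rot: [-0.001, 0.588, 0.809, 0.0]
ft_force: [0.5, 0.3, -2.7]
width: 0.0202
grip_force: 117.7
t: 6.75
ee_pos: [0.4615, -0.1708, 0.2487]
eef_rot: [-0.0, 0.399, 0.917, 0.0]
ft_force: [0.9, 0.5, -3.2]
width: 0.0199
grip_force: 117.7
t 6.75 p [ 0.4615 -0.1708  0.2487] yaw 133.01 tilt [ 0.001 -0.    -1.   ] -> shift [-0.0014 -0.0048 -0.0027] rz 0.0002 w 0.01990808839270281 [ 0.9  0.5 -3.2]
top 0 0 head in tool mm 0.0 0.0 r 0.0 rim z mm nan housing z None plane slope None
scene 775 579 head in tool mm -66.6 -0.5 r 51.1 rim z mm 1.0 housing z -12.4 plane slope [-0.026  0.01 ]
  return _methods._mean(a, axis=axis, dtype=dtype,
  ret = ret.dtype.type(ret / rcount)
```

View pics/k_scene.png

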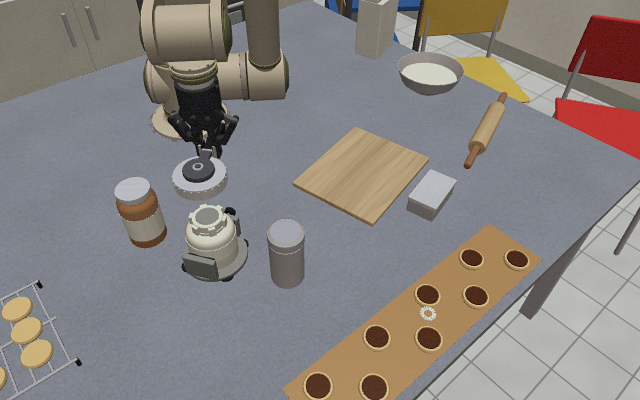

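The picture shows the wrench level at (200,178), above the lid at (208,218), with the shaker and jar clear.

```bash
python3 -m handwheel '[[[-0.001,-0.005,0.02],[0,0,0]],[[-0.0014,-0.005,0.06],[0,0,0]],[[-0.0014,-0.005,0.11],[0,0,0]],[[-0.0014,-0.005,0.145],[0,0,0]],[[-0.0014,-0.005,0.163],[0,0,0]],[[-0.0014,-0.005,0.163],[0,0,0]],[[-0.0014,-0.005,0.163],[0,0,0]],[[-0.0014,-0.005,0.163],[0,0,0]]]'
python3 -c "
from h import *
go(.4602,-.1729,.1367,133); head('d')" 2>/dev/null
```

```text
t: 7.65
ee_pos: [0.4603, -0.1743, 0.1681]
eef_rot: [0.001, 0.399, 0.917, -0.0]
ft_force: [-0.2, 0.2, -4.0]
width: 0.0204
grip_force: 117.7
t 7.65 p [ 0.4603 -0.1743  0.1681] yaw 132.99 tilt [-0.002  0.    -1.   ] -> shift [0.0023 0.0016 0.0629] rz -0.0003 w 0.020354845146588384 [-0.2  0.2 -4. ]
top 0 0 head in tool mm 0.0 0.0 r 0.0 rim z mm nan housing z None plane slope None
scene 735 543 head in tool mm -65.8 -0.2 r 51.3 rim z mm 1.0 housing z -12.3 plane slope [-0.021  0.01 ]
```

```bash
python3 -m handwheel '[[[0.0015,0.001,0.01],[0,0,0]],[[0.0015,0.001,0.02],[0,0,0]],[[0.0015,0.001,0.03],[0,0,0]],[[0.0015,0.001,0.036],[0,0,0]],[[0.0015,0.001,0.036],[0,0,0]]]'
python3 -m handwheel '[[[0,0,0.006],[0,0,0]],[[0,0,0.012],[0,0,0]],[[0,0,0.016],[0,0,0]],[[0,0,0.016],[0,0,0]]]'
python3 -c "
from h import *
go(.4602,-.1729,.1367,133)"
```

```text
t: 8.25
ee_pos: [0.4596, -0.173, 0.1487]
eef_rot: [-0.001, 0.399, 0.917, 0.0]
ft_force: [-0.0, 0.3, -2.6]
width: 0.0204
grip_force: 117.7
t: 8.65
ee_pos: [0.4597, -0.1731, 0.141]
eef_rot: [-0.0, 0.399, 0.917, 0.0]
ft_force: [0.3, 0.3, -2.8]
width: 0.0203
grip_force: 117.7
t 8.65 p [ 0.4597 -0.1731  0.141 ] yaw 133.0 tilt [ 0.001 -0.    -1.   ] -> shift [-0.0004  0.0009  0.0087] rz -0.0001 w 0.020334072929199948 [ 0.3  0.3 -2.8]
```

```bash
python3 -m handwheel '[[[0,0,0.004],[0,0,0]],[[0,0,0.007],[0,0,0]],[[0,0,0.007],[0,0,0]],[[0,0,0.007],[0,0,0]],[[0,0,0.007],[0,0,0]]]'
cat >> h.py <<'E'
def tq(c=(.505,-.221)):
    o,R,p=pose(); F=o["ft_force"]; M=o["moment"]; r=p[:2]-np.array(c)
    print("yaw",np.degrees(np.arctan2(R[1,0],R[0,0])).round(2),"rad mm",(np.hypot(*r)*1000).round(1),"p",p.round(4),"F",F.round(1),"M",M.round(2),"rxF",(r[0]*F[1]-r[1]*F[0]).round(2),"Tz",(r[0]*F[1]-r[1]*F[0]+M[2]).round(2),"t",o["t"])
def arc(a,c=(.505,-.221),L=.0657):
    "shift for a clockwise turn to lever yaw a with the head axis kept at c"
    go(c[0]+L*np.cos(np.radians(a)),c[1]+L*np.sin(np.radians(a)),pose()[2][2],a)
E
python3 -c "
from h import *
tq()
# generic arc increments from yaw: tool axes at call start, x radial outward, y = clockwise
for d in (3,6,10,15,20,25,30): 
  a=np.radians(d); print(d, (65.7*(np.cos(a)-1)/500).round(4),(65.7*np.sin(a)/500).round(4),round(d/30,4))
"
```

```text
t: 9.15
ee_pos: [0.4599, -0.1731, 0.1379]
eef_rot: [0.0, 0.399, 0.917, -0.0]
ft_force: [-0.0, 0.6, -3.1]
width: 0.0204
grip_force: 117.7
yaw 133.0 rad mm 65.8 p [ 0.4599 -0.1731  0.1379] F [-0.   0.6 -3.1] M [ 0.14  0.11 -0.02] rxF -0.03 Tz -0.05 t 9.15
3 -0.0002 0.0069 0.1
6 -0.0007 0.0137 0.2
10 -0.002 0.0228 0.3333
15 -0.0045 0.034 0.5
20 -0.0079 0.0449 0.6667
25 -0.0123 0.0555 0.8333
30 -0.0176 0.0657 1.0
```

```bash
python3 -m handwheel '[[[-0.0002,0.0069,0],[0,0,0.1]],[[-0.0007,0.0137,0],[0,0,0.2]],[[-0.002,0.0228,0],[0,0,0.333]],[[-0.002,0.0228,0],[0,0,0.333]],[[-0.002,0.0228,0],[0,0,0.333]]]' >/dev/null
python3 -c "from h import *;tq()"
python3 -m handwheel '[[[-0.0002,0.0069,0],[0,0,0.1]],[[-0.0007,0.0137,0],[0,0,0.2]],[[-0.002,0.0228,0],[0,0,0.333]],[[-0.002,0.0228,0],[0,0,0.333]],[[-0.002,0.0228,0],[0,0,0.333]]]' >/dev/null
python3 -c "from h import *;tq()"
python3 -m handwheel '[[[-0.0002,0.0069,0],[0,0,0.1]],[[-0.0007,0.0137,0],[0,0,0.2]],[[-0.0007,0.0137,0],[0,0,0.2]],[[-0.0007,0.0137,0],[0,0,0.2]]]' >/dev/null
python3 -c "from h import *;tq();arc(107)"
```

```text
yaw 123.12 rad mm 65.8 p [ 0.4688 -0.1661  0.1378] F [-0.3 -0.7 -3.1] M [0.14 0.08 0.01] rxF 0.04 Tz 0.05 t 9.65
yaw 113.17 rad mm 65.6 p [ 0.4788 -0.1608  0.1378] F [ 0.4 -0.2 -2.7] M [ 0.06 -0.01  0.04] rxF -0.02 Tz 0.02 t 10.15
yaw 107.16 rad mm 65.5 p [ 0.4853 -0.1585  0.1378] F [ 0.  -1.9 -3.4] M [-0.06 -0.07  0.07] rxF 0.04 Tz 0.1 t 10.55
t 10.55 p [ 0.4853 -0.1585  0.1378] yaw 107.16 tilt [-0.  0. -1.] -> shift [0.0003 0.0012 0.    ] rz 0.0052 w 0.020101124403113554 [ 0.  -1.9 -3.4]
```

```bash

python3 -m handwheel '[[[-0.0001,0.0035,0],[0,0,0.05]],[[-0.0002,0.007,0],[0,0,0.1]],[[-0.0002,0.007,0],[0,0,0.1]]]' >/dev/null
python3 -c "from h import *;tq()"
python3 -m handwheel '[[[-0.0001,0.0035,0],[0,0,0.05]],[[-0.0002,0.007,0],[0,0,0.1]],[[-0.0002,0.007,0],[0,0,0.1]]]' >/dev/null
python3 -c "from h import *;tq()"
python3 -m handwheel '[[[-0.0001,0.0035,0],[0,0,0.05]],[[-0.0002,0.007,0],[0,0,0.1]],[[-0.0002,0.007,0],[0,0,0.1]]]' >/dev/null
python3 -c "from h import *;tq();arc(98)"
```

```text
yaw 103.98 rad mm 65.5 p [ 0.4889 -0.1576  0.1378] F [-0.4 -2.9 -2.8] M [-0.3  -0.    0.04] rxF 0.07 Tz 0.11 t 10.85
yaw 100.96 rad mm 65.5 p [ 0.4923 -0.1567  0.1378] F [-0.4 -4.1 -3. ] M [-0.4   0.01  0.07] rxF 0.08 Tz 0.15 t 11.15
yaw 97.95 rad mm 65.5 p [ 0.4957 -0.1561  0.1378] F [-0.2 -3.9 -3. ] M [-0.54  0.06  0.09] rxF 0.05 Tz 0.14 t 11.45
t 11.45 p [ 0.4957 -0.1561  0.1378] yaw 97.95 tilt [-0. -0. -1.] -> shift [ 0.0004  0.0003 -0.    ] rz -0.0016 w 0.02026733127903162 [-0.2 -3.9 -3. ]
```

```bash

python3 -m handwheel '[[[0.0001,0.0035,0],[0,0,0.05]],[[0.0001,0.007,0],[0,0,0.1]],[[0.0001,0.007,0],[0,0,0.1]]]' >/dev/null
python3 -c "from h import *;tq()"
python3 -m handwheel '[[[0,0.0035,0],[0,0,0.05]],[[-0.0001,0.007,0],[0,0,0.1]],[[-0.0001,0.007,0],[0,0,0.1]]]' >/dev/null
python3 -c "from h import *;tq()"
python3 -m handwheel '[[[-0.0001,0.0035,0],[0,0,0.05]],[[-0.0002,0.007,0],[0,0,0.1]],[[-0.0002,0.007,0],[0,0,0.1]]]' >/dev/null
python3 -c "from h import *;tq();arc(89)"
```

```text
yaw 94.91 rad mm 65.6 p [ 0.4992 -0.1557  0.1378] F [-0.5 -5.  -3.2] M [-0.74  0.15  0.05] rxF 0.06 Tz 0.11 t 11.75
yaw 91.91 rad mm 65.7 p [ 0.5026 -0.1554  0.1378] F [-1.2 -4.2 -2.5] M [-0.62  0.13  0.03] rxF 0.09 Tz 0.12 t 12.05
yaw 88.91 rad mm 65.7 p [ 0.5061 -0.1554  0.1378] F [-1.2 -5.2 -2.8] M [-0.67  0.2   0.06] rxF 0.07 Tz 0.13 t 12.35
t 12.35 p [ 0.5061 -0.1554  0.1378] yaw 88.91 tilt [-0.    -0.001 -1.   ] -> shift [ 0.0001  0.0002 -0.    ] rz -0.0029 w 0.020291764568413122 [-1.2 -5.2 -2.8]
```

```bash

python3 -m handwheel '[[[-0.0008,0.0035,0],[0,0,0.05]],[[-0.0012,0.007,0],[0,0,0.1]],[[-0.0012,0.007,0],[0,0,0.1]]]' >/dev/null
python3 -c "from h import *;tq()"
python3 -m handwheel '[[[0,0.0035,0],[0,0,0.05]],[[-0.0002,0.007,0],[0,0,0.1]],[[-0.0002,0.007,0],[0,0,0.1]]]' >/dev/null
python3 -c "from h import *;tq()"
python3 -m handwheel '[[[-0.0001,0.0035,0],[0,0,0.05]],[[-0.0002,0.007,0],[0,0,0.1]],[[-0.0002,0.007,0],[0,0,0.1]]]' >/dev/null
python3 -c "from h import *;tq();arc(80)"
```

```text
yaw 85.93 rad mm 65.3 p [ 0.5096 -0.1559  0.1378] F [-2.5 -4.  -3.5] M [-0.6   0.29 -0.01] rxF 0.15 Tz 0.14 t 12.65
yaw 82.94 rad mm 65.1 p [ 0.5129 -0.1564  0.1377] F [-2.7 -5.6 -2.9] M [-0.73  0.42  0.28] rxF 0.13 Tz 0.41 t 12.95
yaw 79.97 rad mm 65.0 p [ 0.5161 -0.1569  0.1376] F [-3.9 -6.3 -0.8] M [-0.82  0.66  0.54] rxF 0.18 Tz 0.72 t 13.25
t 13.25 p [ 0.5161 -0.1569  0.1376] yaw 79.97 tilt [-0.001 -0.002 -1.   ] -> shift [ 0.0013  0.0004 -0.    ] rz -0.0009 w 0.01996233190559278 [-3.9 -6.3 -0.8]
```

```bash

python3 -m handwheel '[[[0,0.0023,0],[0,0,0.033]],[[-0.0001,0.0046,0],[0,0,0.067]],[[-0.0001,0.0046,0],[0,0,0.067]]]' >/dev/null
python3 -c "from h import *;tq()"
python3 -m handwheel '[[[0,0.0023,0],[0,0,0.033]],[[-0.0001,0.0046,0],[0,0,0.067]],[[-0.0001,0.0046,0],[0,0,0.067]]]' >/dev/null
python3 -c "from h import *;tq()"
```

```text
yaw 77.97 rad mm 65.0 p [ 0.5183 -0.1574  0.1377] F [-3.5 -6.3 -2.1] M [-0.78  0.65  0.52] rxF 0.14 Tz 0.65 t 13.55
yaw 75.95 rad mm 65.0 p [ 0.5206 -0.1579  0.1377] F [-4.  -5.4 -2.8] M [-0.84  0.65  0.46] rxF 0.17 Tz 0.63 t 13.85
```

```bash

python3 -m handwheel '[[[0,0.0023,0],[0,0,0.033]],[[-0.0001,0.0046,0],[0,0,0.067]],[[-0.0001,0.0046,0],[0,0,0.067]]]' >/dev/null
python3 -c "from h import *;tq()"
python3 -m handwheel '[[[0,0.0023,0],[0,0,0.033]],[[-0.0001,0.0046,0],[0,0,0.067]],[[-0.0001,0.0046,0],[0,0,0.067]]]' >/dev/null
python3 -c "from h import *;tq()"
```

```text
yaw 73.93 rad mm 65.0 p [ 0.5228 -0.1585  0.1377] F [-4.5 -4.9 -1.9] M [-0.88  0.6   0.39] rxF 0.19 Tz 0.59 t 14.15
yaw 71.92 rad mm 65.0 p [ 0.5251 -0.1592  0.1377] F [-3.6 -5.  -2. ] M [-0.77  0.53  0.29] rxF 0.12 Tz 0.41 t 14.45
```

```bash

python3 -m handwheel '[[[-0.0005,-0.011,0],[0,0,-0.167]],[[-0.002,-0.0228,0],[0,0,-0.333]],[[-0.0045,-0.034,0],[0,0,-0.5]],[[-0.0079,-0.0449,0],[0,0,-0.6667]],[[-0.0079,-0.0449,0],[0,0,-0.6667]],[[-0.0079,-0.0449,0],[0,0,-0.6667]]]' >/dev/null
python3 -c "from h import *;tq();arc(94)"
```

```text
yaw 91.82 rad mm 65.6 p [ 0.5031 -0.1554  0.1378] F [ 0.3  0.3 -3. ] M [0.14 0.07 0.02] rxF -0.02 Tz -0.0 t 15.05
t 15.05 p [ 0.5031 -0.1554  0.1378] yaw 91.82 tilt [ 0.001  0.    -1.   ] -> shift [ 0.0001 -0.0053 -0.    ] rz -0.0728 w 0.020138795314316928 [ 0.3  0.3 -3. ]
```

```bash

python3 -m handwheel '[[[0,0,-0.01],[0,0,0]],[[0,0,-0.025],[0,0,0]],[[0,0,-0.045],[0,0,0]],[[0,0,-0.07],[0,0,0]],[[0,0,-0.11],[0,0,0]],[[0,0,-0.16],[0,0,0]],[[0,0,-0.2],[0,0,0]],[[0,0,-0.224],[0,0,0]],[[0,0,-0.224],[0,0,0]],[[0,0,-0.224],[0,0,0]]]'
python3 - <<'E' 2>/dev/null
from h import *
go(.5511+.0657*np.cos(np.radians(78)),.170+.0657*np.sin(np.radians(78)),.25,78)
for n in("top","scene"):
    X=cloud(n,grab_frame(n)[1]).reshape(-1,3)
    L=X[(np.hypot(X[:,0]-.505,X[:,1]+.221)<.05)&(X[:,2]>.122)&(X[:,2]<.14)]
    r0=np.hypot(L[:,0]-.505,L[:,1]+.221);a=np.degrees(np.arctan2(L[:,1]+.221,L[:,0]-.505)); k=r0>.0335
    z=np.exp(6j*np.radians(a[k])).mean(); print(n,k.sum(),"lug mod60",(np.degrees(np.angle(z))/6)%60,abs(z))
head()
E
```

```text
t: 16.05
ee_pos: [0.5027, -0.1557, 0.2498]
eef_rot: [-0.0, 0.695, 0.719, 0.0]
ft_force: [-0.2, 0.1, -2.7]
width: 0.02
grip_force: 117.8
t 16.05 p [ 0.5027 -0.1557  0.2498] yaw 91.97 tilt [ 0.  0. -1.] -> shift [ 7.753e-01  1.508e-01 -3.000e-04] rz 0.4656 w 0.02003808879813655 [-0.2  0.1 -2.7]
top 2 lug mod60 0.8264725012344276 0.9640606635935609
scene 115 lug mod60 3.7819436273119607 0.7099808794098331
top 83 29 head in tool mm -69.5 -23.7 r 40.0 rim z mm 1.3 housing z -11.9 plane slope [-0.013 -0.048]
scene 734 582 head in tool mm -65.0 0.1 r 51.6 rim z mm 1.0 housing z -12.2 plane slope [-0.014  0.021]
```

```bash
python3 -m handwheel '[[[0.05,0.01,0],[0,0,0.05]],[[0.12,0.025,0],[0,0,0.1]],[[0.2,0.04,0],[0,0,0.15]],[[0.3,0.06,0],[0,0,0.2]],[[0.4,0.08,0],[0,0,0.3]],[[0.5,0.1,0],[0,0,0.4]],[[0.6,0.12,0],[0,0,0.466]],[[0.69,0.135,0],[0,0,0.466]],[[0.745,0.145,0],[0,0,0.466]],[[0.775,0.151,0],[0,0,0.466]],[[0.775,0.151,0],[0,0,0.466]],[[0.775,0.151,0],[0,0,0.466]]]'
python3 -m handwheel '[[[0,0,0.03],[0,0,0]],[[0,0,0.09],[0,0,0]],[[0,0,0.17],[0,0,0]],[[0,0,0.25],[0,0,0]],[[0,0,0.32],[0,0,0]],[[0,0,0.37],[0,0,0]],[[0,0,0.4],[0,0,0]],[[0,0,0.41],[0,0,0]],[[0,0,0.41],[0,0,0]],[[0,0,0.41],[0,0,0]]]'
python3 -c "
from h import *
go(.5647,.2343,.0397,78); head('b')" 2>/dev/null
```

```text
t: 17.45
ee_pos: [0.565, 0.2332, 0.2495]
eef_rot: [0.0, 0.777, 0.629, -0.0]
ft_force: [0.3, 0.0, -2.4]
width: 0.0201
grip_force: 117.7
t: 18.45
ee_pos: [0.5656, 0.2335, 0.046]
eef_rot: [0.0, 0.777, 0.629, 0.001]
ft_force: [-0.3, 0.3, -3.3]
width: 0.0204
grip_force: 117.7
t 18.45 p [0.5656 0.2335 0.046 ] yaw 77.96 tilt [ 0.001  0.002 -1.   ] -> shift [ 0.0011 -0.0021  0.0126] rz -0.0014 w 0.020362077686083217 [-0.3  0.3 -3.3]
top 324 253 head in tool mm -65.8 0.5 r 50.6 rim z mm 1.3 housing z -12.7 plane slope [-0.004 -0.008]
scene 410 325 head in tool mm -65.7 0.3 r 51.3 rim z mm 0.9 housing z -12.8 plane slope [-0.021  0.014]
```

View pics/b_scene.png

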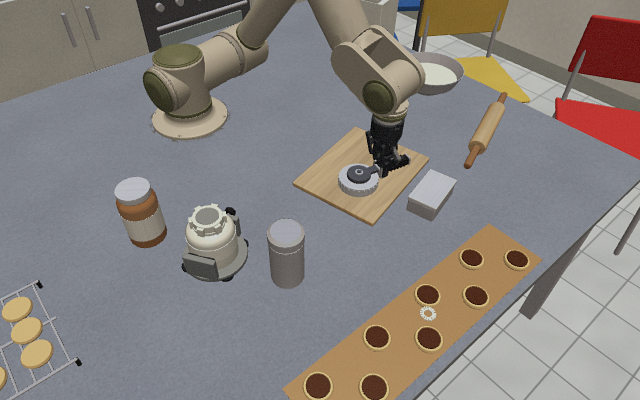

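The head at (358,180) is just above the board, clear of the tin at (432,193). I'll lower it and release.

```bash
python3 -m handwheel '[[[0,0,0.005],[0,0,0]],[[0,0,0.009],[0,0,0]],[[0,0,0.0125],[0,0,0]],[[0,0,0.0125],[0,0,0]],[[0,0,0.0125],[0,0,0]]]'
python3 -m handwheel '[[[0,0,0],[0,0,0]],[[0,0,0],[0,0,0]],[[0,0,0],[0,0,0]],[[0,0,0],[0,0,0]],[[0,0,0],[0,0,0]],[[0,0,0],[0,0,0]],[[0,0,0],[0,0,0]],[[0,0,0],[0,0,0]]]' 50
python3 -m handwheel '[[[0,0,-0.03],[0,0,0]],[[0,0,-0.08],[0,0,0]],[[0,0,-0.15],[0,0,0]],[[0,0,-0.23],[0,0,0]],[[0,0,-0.3],[0,0,0]],[[0,0,-0.36],[0,0,0]],[[0,0,-0.36],[0,0,0]],[[0,0,-0.36],[0,0,0]]]'
python3 - <<'E'
from h import *
for n in("top","scene"):
    p,d=grab_frame(n); X=cloud(n,d).reshape(-1,3)
    r=np.hypot(X[:,0]-.551,X[:,1]-.170); m=X[(r<.048)&(r>.034)&(X[:,2]>.03)&(X[:,2]<.045)]
    print(n,"rim z",len(m),np.median(m[:,2]) if len(m) else 0, "slope",np.linalg.lstsq(np.c_[m[:,:2],np.ones(len(m))],m[:,2],rcond=None)[0][:2] if len(m)>20 else 0)
    cv2.imwrite(f"pics/e_{n}.png",p)
E
```

```text
t: 19.05
ee_pos: [0.565, 0.2341, 0.0397]
eef_rot: [0.0, 0.777, 0.629, 0.0]
ft_force: [-2.9, 0.4, 7.3]
width: 0.0203
grip_force: 119.6
t: 19.85
ee_pos: [0.5649, 0.234, 0.0385]
eef_rot: [0.0, 0.777, 0.629, -0.0]
ft_force: [0.9, -0.1, 0.1]
width: 0.0497
grip_force: 0.0
t: 20.65
ee_pos: [0.5648, 0.234, 0.2186]
eef_rot: [0.0, 0.777, 0.629, 0.0]
ft_force: [0.3, 0.7, -0.1]
width: 0.05
grip_force: 0.0
top rim z 327 0.03932246361268428 slope [0.00996613 0.00861582]
scene rim z 337 0.03943542292166884 slope [-0.01215121  0.02053314]
```

View pics/e_scene.png

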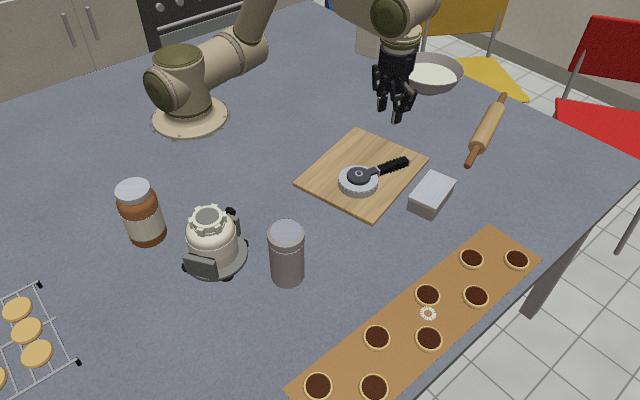

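The wrench lies flat on the board with its head at (358,180), the gripper is clear, and nothing else has moved.

```bash
python3 -c "
from bench import bot
print(bot.hand_in())"
```

```text
the job is handed in; nothing more can be done
None
```

I turned the lid about 39° until the resistance stopped it and the torque fell off as the lever clicked, stopped before the lever's end stop, laid the wrench flat back on the board with nothing else knocked, and handed the job in at about 21 s (no verdict was returned).

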